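# Make up two imaging kits at the microscope bench

## Robot

A 6-joint arm with a two-finger parallel gripper is mounted at the origin on the work surface. World frame = base frame: x ahead of the robot, y to its left, z up, the work surface at z = 0. Lengths are in m, angles in rad, forces in N, time in s.
With the tool pointing down it reaches from about 0.35 to 0.975 m from the base axis. Payload 4.9 kg.
Tool frame: the origin (TCP) lies at the very end of the fingers, on their centre line; the grasp point (between the pads) lies 19 mm behind it (ctrl.pinch_z is the distance from the TCP to the grasp point, in m); z points along the fingers, y is the line along which they close (so a half turn about z gives the same grasp; the last joint's range is limited). The gripper opens to 85 mm and grips with 20 to 120 N. Pads are 22 mm wide; open, the fingers measure 114 mm over their backs; the gripper's body (76 mm by 85 mm) begins 54 mm behind the grasp point. The pads swing forward as they close: fully open they stand 13 mm farther back than shut.
Start: joints at [-1.227, 0.053, 1.613, -0, 1.476, -0.119], TCP at [0.279, -0.559, 0.203] pointing down, gripper open.
Joint ranges: [-3.01, 3.01], [-1.01, 2.22], [0.06, 2.58], [-1.02, 4.17], [0.09, 2.62], [-3.14, 3.14]. Speed limits (rad/s): [2.57, 2.57, 3.14, 3.14, 3.14, 3.14].

## Interface

Orientations are given as a rotation vector (axis times angle).
In Python, from station import ctrl, optics gives the robot as it stands. The module is installed in compiled form; this text tells all that it offers.
- The arm moves only by the shell command python3 -m handwheel 'ROWS' [OPENING] [FORCE]. ROWS is JSON, one flat list of numbers, 6 for each row, row after row: the shift along the tool's x, y, z in m, then the turn, a rotation vector about the tool's x, y, z in degrees. A call has 1 to 20 rows; each row shifts and turns the commanded pose from where the row before left it, along the tool's axes as they then stand; what a row does not reach is not made up. A row lasts 1/10 s, in which the tool goes at most 50 mm and 8.59 degrees, less where a joint would pass 70% of its speed; a pose out of reach is approached as far as the arm can. A call is refused whole if a number of a shift passes 0.05 or a number of a turn 8.59, either way. A call with a gripper value outside its range is refused whole. OPENING is the closure, from 0 (fully open) to 1 (shut), set as the call begins (- or left out, the last holds). The fingers move at their own pace and stop on an object; FORCE is the grip in N (left out, the last holds). Time passes only in rows, so rows that do not move let the fingers close. It gives the time, the measured TCP pose, the force and the opening at its end, in the units of the state.
- ctrl.get_obs(): the state, without advancing time (a new reading comes with each control period).
- optics.get_image(name): name is "scene" or "top"; returns (picture, depth): 384x512x3 uint8, red, green, blue; 384x512 float32, m along the optical axis (not along the pixel's ray), 0 where there is no reading.
- optics.get_calibration(name): a dict with "fovy" (degrees; the focal length in pixels is half the picture's height over the tangent of half this angle, whatever the lens; pixels are square), "cx", "cy" (the principal point, pixels), "k1" (the pictures are not rectified: a ray, as slopes to the right and down, at radius r is drawn at 1 + k1 r^2 times it, then the intrinsics apply), "rvec" (rotation vector, rad) and "tvec" (3), from world to camera coordinates, as OpenCV has them. Camera axes: x right, y down, z forward; pixel columns grow to the right and rows downward; lengths in m; the calibration is good to about 2 mm. A picture is of the moment at which its call begins. get_calibration takes no time and is no camera call.
- ctrl.finish_job(): hands the job in, once; it reports no verdict.
The state is a dict: "t": time; "q": joint angles; "dq": joint speeds; "effort": joint torques, N m; "tool_pos": TCP position; "tool_rot": TCP orientation; "contact_force": force on the tool from outside, world axes, zero at the start; "wrist_torque": the same for the moment, N m; "opening": finger opening in m.
Only numpy, scipy, OpenCV 4.12 (cv2) and the standard library are available. Lean on these libraries where they do the work, as an engineer would, in place of code of your own. Each camera call takes 0.05 s, during which the arm holds its last target. There are 200 camera calls.

## Task

Make up two imaging kits from the stock on the white mat. Blue tray: the blue objective on the round mark and the green-window filter cube on the square mark; yellow tray: the red objective on the round mark and the amber oil bottle on the square mark. Stand each thing upright on the floor of its compartment, setting it down gently and never tipping it over, and leave the yellow objective and the orange-window cube where they are.

Things in the scene. Friction and masses are not known exactly. Their poses are not given: they have to be found in the camera images.
- obj_blue_mid (a point): Objective lens standing lens up, loose, about 0.2 kg, 60 mm tall: silver barrel 34 mm wide to 38 mm height, BLUE shoulder straight to 46 mm then tapering to a 20 mm steel nose. Point: its centre, 30 mm above its base, on the straight side; z up. Starts on the white mat (2 mm thick), at least 70 mm centre to centre from other stock.
- obj_red_mid (a point): Objective lens standing lens up, loose, about 0.2 kg, 60 mm tall: silver barrel 34 mm wide to 38 mm height, RED shoulder straight to 46 mm then tapering to a 20 mm steel nose. Point: its centre, 30 mm above its base, on the straight side; z up. Starts on the white mat (2 mm thick), at least 70 mm centre to centre from other stock.
- cube_green_mid (a point): Filter cube: upright black block 36 x 36 mm, 56 mm tall, loose, about 0.12 kg, with a round GREEN window (25 mm) on top and on both x faces. Point: its centre, 28 mm above its base; x, y square to its faces, z up. Starts on the white mat (2 mm thick), at least 70 mm centre to centre from other stock.
- oil_mid (a point): Amber glass oil bottle, paper label, white cap, loose, about 0.07 kg: body 34 mm wide and 46 mm high, cap 22 mm wide, 70 mm tall in all. Point: its centre, 35 mm above its base, on the straight body; z up. Starts on the white mat (2 mm thick), at least 70 mm centre to centre from other stock.
- obj_yellow_mid (a point): Objective lens standing lens up, loose, about 0.2 kg, 60 mm tall: silver barrel 34 mm wide to 38 mm height, YELLOW shoulder straight to 46 mm then tapering to a 20 mm steel nose. Point: its centre, 30 mm above its base, on the straight side; z up. In neither kit: stays where it is on the mat.
- cube_orange_mid (a point): Filter cube: upright black block 36 x 36 mm, 56 mm tall, loose, about 0.12 kg, with a round ORANGE window (25 mm) on top and on both x faces. Point: its centre, 28 mm above its base; x, y square to its faces, z up. In neither kit: stays where it is on the mat.
- tray_blue: Blue tray, fixed, 76 (x) by 156 mm (y), any yaw. Origin: centre of underside, z up. Floor 3 mm, rims and divider 9 mm above origin. Two compartments 64 x 64 mm inside, 16 mm apart: centred at (0, +40 mm) with a black ROUND mark, at (0, -40 mm) with a black SQUARE mark. Takes the blue objective (round mark) and the green-window cube (square mark).
- tray_yellow: Yellow tray, fixed, 76 (x) by 156 mm (y), any yaw. Origin: centre of underside, z up. Floor 3 mm, rims and divider 9 mm above origin. Two compartments 64 x 64 mm inside, 16 mm apart: centred at (0, +40 mm) with a black ROUND mark, at (0, -40 mm) with a black SQUARE mark. Takes the red objective (round mark) and the amber oil bottle (square mark).
Not all that is in view belongs to the job. Leave any purple look-alike of the part that bears oil_mid alone.

How it is judged:
At the end, for the whole second after the job is handed in: Each of the four stands in its own compartment: centre within 18 mm of the mark centre along both tray axes, height within 3 mm of standing on the floor, upright within 0.08 rad, at rest. Yellow objective and orange cube upright and within 20 mm of where they began (x of obj_blue_mid in the frame of tray_blue between -0.018 and 0.018 m and y of obj_blue_mid in the frame of tray_blue between 0.022 and 0.058 m and z of obj_blue_mid in the frame of tray_blue between 0.03 and 0.036 m and angle between each of obj_blue_mid, cube_green_mid, obj_red_mid, oil_mid, obj_yellow_mid, cube_orange_mid's own z axis and vertical below 0.08 rad and linear speed of each of obj_blue, cube_green, obj_red, oil below 0.02 m/s and x of cube_green_mid in the frame of tray_blue between -0.018 and 0.018 m and y of cube_green_mid in the frame of tray_blue between -0.058 and -0.022 m and z of cube_green_mid in the frame of tray_blue between 0.028 and 0.034 m and x of obj_red_mid in the frame of tray_yellow between -0.018 and 0.018 m and y of obj_red_mid in the frame of tray_yellow between 0.022 and 0.058 m and z of obj_red_mid in the frame of tray_yellow between 0.03 and 0.036 m and x of oil_mid in the frame of tray_yellow between -0.018 and 0.018 m and y of oil_mid in the frame of tray_yellow between -0.058 and -0.022 m and z of oil_mid in the frame of tray_yellow between 0.035 and 0.041 m and distance of each of obj_yellow_mid, cube_orange_mid from where it was at the start of the episode below 0.02 m); the robot touches nothing.
It fails at once if a stock thing is tipped over (angle between any of obj_blue_mid, obj_red_mid, obj_yellow_mid, cube_green_mid, cube_orange_mid, oil_mid's own z axis and vertical above 0.7 rad).
It fails at once if one of the left-behind things is pushed more than 40 mm (distance of any of obj_yellow_mid, cube_orange_mid from where it was at the start of the episode above 0.04 m).
It fails at once if a kit thing is let fall (from more than about 2 cm) ((linear speed of obj_blue above 0.6 m/s and contact force between the fingers and obj_blue below 0.1 N) or (linear speed of obj_red above 0.6 m/s and contact force between the fingers and obj_red below 0.1 N) or (linear speed of cube_green above 0.6 m/s and contact force between the fingers and cube_green below 0.1 N) or (linear speed of oil above 0.6 m/s and contact force between the fingers and oil below 0.1 N)).
It also fails if it takes over 106 s, if anything falls off the work surface, if the arm or the gripper's body presses on something with over 40 N, if the wrist force passes 120 N, or if a joint passes its speed limit or range.

## Working session

There is one attempt and no reset: what is moved stays moved. The work goes in short steps, Python scripts to look and compute and a shell command to move; the robot and the scene stay as the last step left them, time stands still between calls to the robot, and variables do not carry over. Pictures are saved under pics/ and viewed, on a budget of 14 in all, crops included, one or two more only if the job needs it, and the job is handed in when it is done.

```bash
mkdir -p pics; python3 - <<'E'
from station import ctrl, optics
import cv2,numpy as np
for n in("scene","top"):
    p,d=optics.get_image(n); np.savez(f"pics/{n}0.npz",p=p,d=d)
    cv2.imwrite(f"pics/{n}0.png",cv2.resize(p[:,:,::-1],(800,600),interpolation=cv2.INTER_CUBIC)); print(n,optics.get_calibration(n))
o=ctrl.get_obs();print(o,ctrl.pinch_z)
E
```

```text
scene {'fovy': 50.52934375503061, 'cx': 248.4838451713715, 'cy': 188.25610506289522, 'k1': -0.03311501774104821, 'rvec': array([ 1.96883558,  1.50727395, -0.58801479]), 'tvec': array([-0.15438506, -0.39235344,  1.35947722])}
top {'fovy': 56.98130642454069, 'cx': 254.1575623291425, 'cy': 195.37459915708197, 'k1': 0.012040284630449248, 'rvec': array([ 2.1903497 , -2.13848069,  0.13811396]), 'tvec': array([-0.02597861,  0.59706279,  0.86089498])}
{'t': 0.1, 'q': array([-1.22699439e+00,  5.32836398e-02,  1.61415522e+00,  1.35839863e-06,
        1.47602673e+00, -1.18992302e-01]), 'dq': array([-1.21234459e-03, -1.97430326e-03, -6.50305931e-04, -8.83822194e-04,
       -8.41651705e-05,  2.08415159e-04]), 'effort': array([ 1.32837981e-04, -3.94904602e+01, -3.71362102e+01, -1.13729486e-04,
        3.92274684e-03,  3.73242881e-05]), 'tool_pos': array([ 0.27882469, -0.55866146,  0.20139136]), 'tool_rot': array([-3.05604794e+00, -7.20058352e-01,  3.27694454e-04]), 'contact_force': array([-0.35816246, -0.67927597, -0.18699694]), 'wrist_torque': array([ 0.01342886,  0.00634406, -0.02340373]), 'opening': 0.08547243421652931} 0.0187
```

View pics/top0.png

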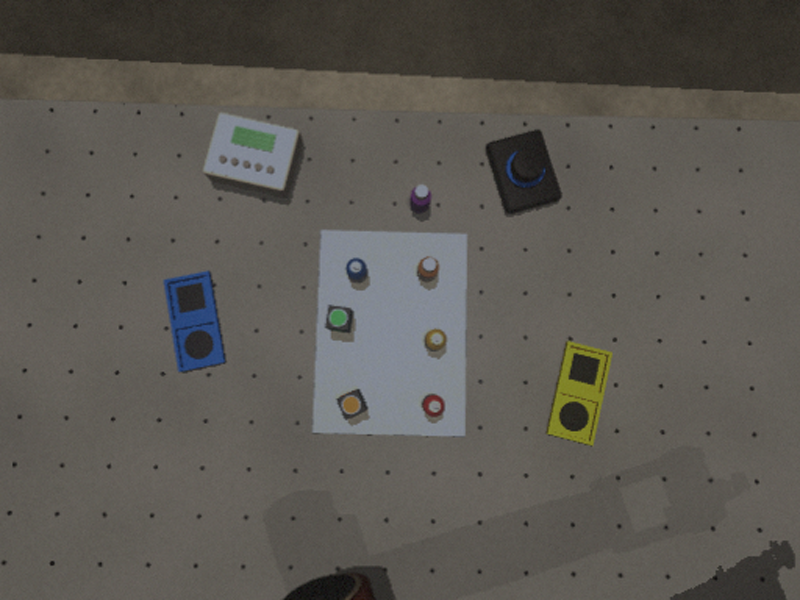

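View pics/scene0.png

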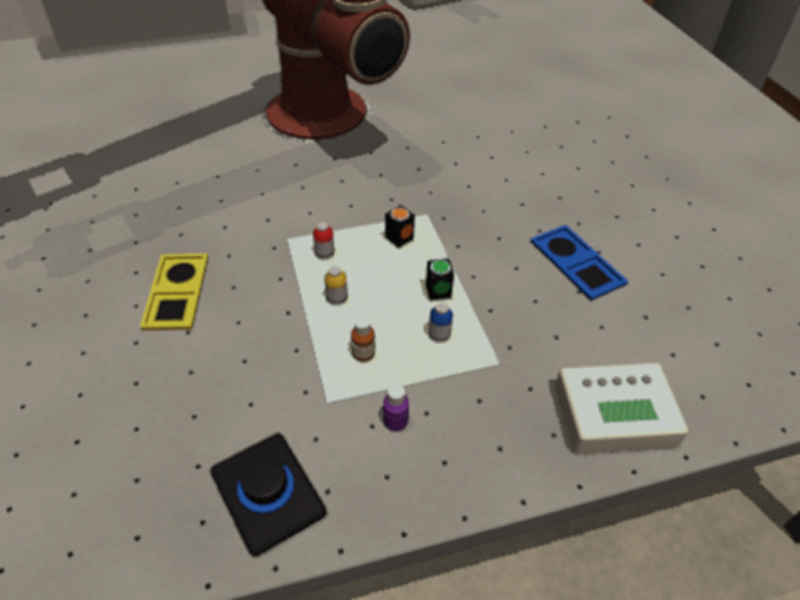

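The top view (800x600) shows, on the mat: blue objective (356,268), green cube (339,318), orange cube (351,404), amber bottle (428,267), yellow objective (435,340) and red objective (433,405). The blue tray is at (195,322) and the yellow tray at (580,393), each with its round mark towards the robot. The purple look-alike is off the mat at (421,198). The scene view agrees.

Next I measure positions and make one enlarged crop to confirm which is which.

```bash
cat > h.py <<'E'
import numpy as np,cv2
from station import ctrl,optics
def cal(n):
    c=optics.get_calibration(n); f=192/np.tan(np.radians(c["fovy"])/2)
    return np.array([[f,0,c["cx"]],[0,f,c["cy"]],[0,0,1]]),np.array([c["k1"],0,0,0,0.]),cv2.Rodrigues(c["rvec"])[0],c["tvec"]
def rays(n,px):
    K,D,R,t=cal(n); u=cv2.undistortPoints(np.float64(px).reshape(-1,1,2),K,D).reshape(-1,2)
    return np.c_[u,np.ones(len(u))]@R, -R.T@t
def plane(n,px,z):
    r,o=rays(n,px); return (o+r*((z-o[2])/r[:,2])[:,None])[:,:2]
def cloud(n,d):
    v,u=np.mgrid[:384,:512]; r,o=rays(n,np.c_[u.ravel(),v.ravel()]); return (o+r*d.reshape(-1,1)).reshape(384,512,3)
E
python3 - <<'E'
from h import *
S={}
for n in("top","scene"):
    f=np.load(f"pics/{n}0.npz"); S[n]=(f["p"],f["d"])
p,d=S["top"]; hsv=cv2.cvtColor(p,cv2.COLOR_RGB2HSV); X=cloud("top",d)
for k,(u,v),zt in(("blue",(356,268),.062),("green",(339,318),.058),("orange",(351,404),.058),("oil",(428,267),.072),("yellow",(435,340),.062),("red",(433,405),.062)):
    u,v=int(u*.64),int(v*.64); m=np.zeros((384,512),bool); m[v-16:v+17,u-16:u+17]=1
    m&=(d>0)&(X[...,2]>zt-.012)&(X[...,2]<zt+.02)
    q=X[m]; r=cv2.minAreaRect(q[:,:2].astype(np.float32)); 
    pc=np.argwhere(m)[:,::-1].mean(0)
    print(k,m.sum(),"med z",np.median(q[:,2]).round(4),"mean",q[:,:2].mean(0).round(4),"rect",np.round(r[0],4),np.round(r[1],4),round(r[2],1),"plane",plane("top",pc,zt).round(4))
for k,lo,hi in(("tblue",(100,120,40),(125,255,255)),("tyel",(25,150,80),(35,255,255))):
    m=cv2.inRange(hsv,lo,hi); m=cv2.morphologyEx(m,cv2.MORPH_CLOSE,np.ones((5,5)))
    c=max(cv2.findContours(m,0,2)[0],key=cv2.contourArea)
    w=plane("top",c.reshape(-1,2),.009).astype(np.float32); r=cv2.minAreaRect(w)
    b=cv2.boxPoints(r); e=b[1]-b[0]; e2=b[2]-b[1]; e=e if np.linalg.norm(e)>np.linalg.norm(e2) else e2
    e/=np.linalg.norm(e); e=e if e[0]<0 else -e
    yaw=np.arctan2(-e[0],e[1]); x=np.array(r[0])
    print(k,x.round(4),np.round(r[1],4),"yaw deg",np.degrees(yaw).round(1),"round",(x+.04*e).round(4),"square",(x-.04*e).round(4))
    hole=cv2.drawContours(np.zeros_like(m),[c],-1,255,-1)
    dk=cv2.inRange(hsv,(0,0,0),(179,255,50))&cv2.erode(hole,np.ones((3,3)))
    _,l,st,ce=cv2.connectedComponentsWithStats(dk)
    for i in range(1,len(st)):
        if st[i,4]>60: print("  mark",st[i,4],plane("top",ce[i],.003).round(4))
a=p[130:285,195:305]; a=cv2.resize(a,None,fx=3.8,fy=3.8,interpolation=2)
b=S["scene"][0][125:285,170:330]; b=cv2.resize(b,(380,589))
a=cv2.resize(a,(400,589)); cv2.imwrite("pics/crop.png",np.hstack([a,b])[:,:,::-1])
E
```

```text
blue 118 med z 0.0569 mean [0.6537 0.0551] rect [0.6544 0.0553] [0.0293 0.0309] 56.4 plane [[0.6529 0.0548]]
green 223 med z 0.0587 mean [0.5728 0.0805] rect [0.5732 0.0811] [0.036 0.037] 84.0 plane [[0.5729 0.0806]]
orange 227 med z 0.059 mean [0.4394 0.0557] rect [0.4392 0.0561] [0.0356 0.0362] 25.6 plane [[0.4393 0.0558]]
oil 67 med z 0.0719 mean [ 0.6593 -0.0603] rect [ 0.6596 -0.0609] [0.0203 0.0197] 0.3 plane [[ 0.6592 -0.0602]]
yellow 124 med z 0.0572 mean [ 0.5431 -0.0744] rect [ 0.5433 -0.0742] [0.0298 0.0298] 1.6 plane [[ 0.5428 -0.074 ]]
red 129 med z 0.0567 mean [ 0.4406 -0.0717] rect [ 0.4403 -0.0723] [0.0292 0.0303] 62.4 plane [[ 0.4409 -0.0713]]
tblue [0.5673 0.3241] [0.1555 0.0768] yaw deg 103.1 round [0.5284 0.315 ] square [0.6063 0.3332]
  mark 239 [[0.6069 0.3344]]
  mark 231 [[0.5288 0.3162]]
tyel [ 0.4645 -0.3142] [0.0769 0.1551] yaw deg 76.8 round [ 0.4255 -0.305 ] square [ 0.5034 -0.3234]
  mark 254 [[ 0.5033 -0.3239]]
  mark 250 [[ 0.4252 -0.3059]]
```

View pics/crop.png

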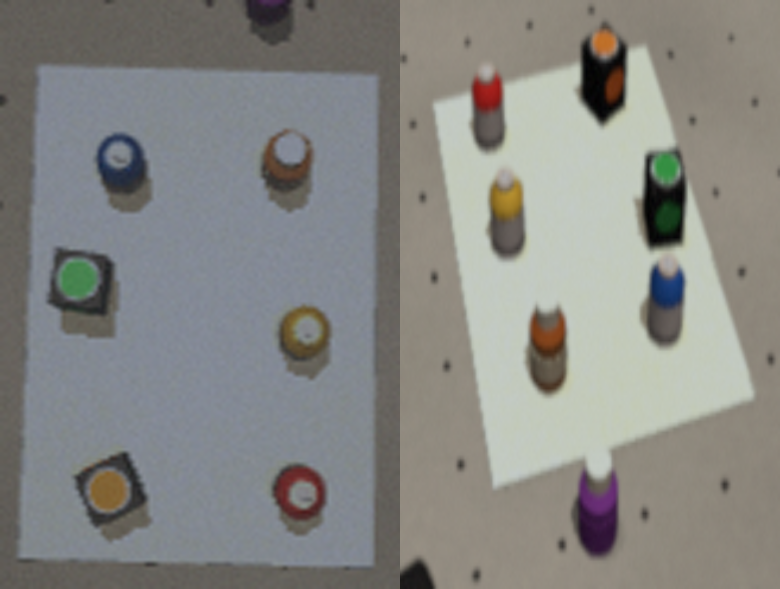

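The crop confirms the identities. The oil is amber-orange with a white cap, on the mat, and the purple bottle is off the mat. The yellow objective has a steel nose and silver barrel. The red, blue and green items are clear.

First I square the tool (26.5° turn) and go above the red objective.

```bash
python3 -m handwheel '[0,0,0,0,0,8.5, 0,0,0,0,0,8.5, 0,0,0,0,0,8.5, 0,0,0,0,0,1, 0.0125,-0.0375,0.0075,0,0,0, 0.0125,-0.0375,0.0075,0,0,0, 0.0125,-0.0375,0.0075,0,0,0, 0.0125,-0.0375,0.0075,0,0,0, 0.0125,-0.0375,0.0075,0,0,0, 0.0125,-0.0375,0.0075,0,0,0, 0.0125,-0.0375,0.0075,0,0,0, 0.0125,-0.0375,0.0075,0,0,0, 0.0125,-0.0375,0.0075,0,0,0, 0.0125,-0.0375,0.0075,0,0,0, 0.0125,-0.0375,0.0075,0,0,0, 0.0125,-0.0375,0.0075,0,0,0, 0.0125,-0.0375,0.0075,0,0,0, 0,0,0,0,0,0, 0,0,0,0,0,0]' 0 40
```

```text
t: 2.0
tool_pos: [0.4412, -0.071, 0.1046]
tool_rot: [3.141, 0.007, -0.001]
contact_force: [0.6, -0.2, -0.5]
opening: 0.0854
```

```bash
cat >look.py <<'E'
import sys
from h import *
w,u,v,s=sys.argv[1],*map(int,sys.argv[2:5])
p,_=optics.get_image(w); c=p[max(v-s,0):v+s,max(u-s,0):u+s]
cv2.imwrite(f"pics/{sys.argv[5]}.png",cv2.resize(c,(560,560),interpolation=2)[:,:,::-1])
E
python3 look.py scene 207 155 50 a1
```

```text
(no output)
```

View pics/a1.png

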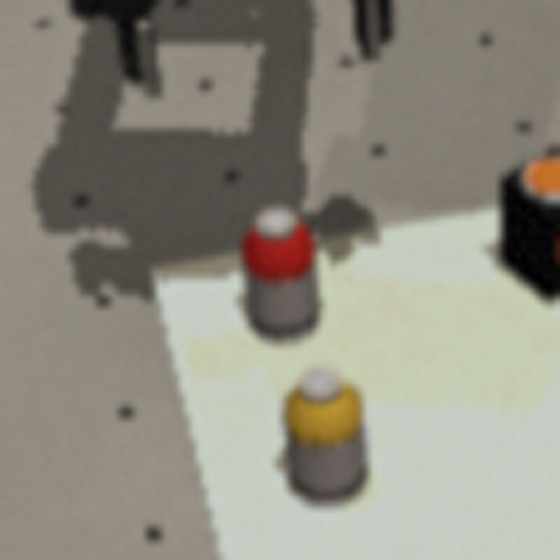

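The fingers straddle the red objective: tips at crop (130,80) and (372,50), red at (278,270). Descend and grip.

```bash
python3 -m handwheel '[0,0.001,0.02,0,0,0, 0,0,0.02,0,0,0, 0,0,0.02,0,0,0, 0,0,0.018,0,0,0, 0,0,0.01,0,0,0, 0,0,0,0,0,0, 0,0,0,0,0,0]' 0 40; python3 -m handwheel '[0,0,0,0,0,0, 0,0,0,0,0,0, 0,0,0,0,0,0, 0,0,0,0,0,0, 0,0,0,0,0,0, 0,0,0,0,0,0, 0,0,0,0,0,0, 0,0,0,0,0,0, 0,0,0,0,0,0, 0,0,0,0,0,0]' 1 40
```

```text
t: 2.75
tool_pos: [0.4418, -0.0735, 0.0177]
tool_rot: [3.141, -0.001, 0.001]
contact_force: [0.4, 0.2, 0.6]
opening: 0.0854
t: 3.75
tool_pos: [0.4422, -0.0726, 0.0179]
tool_rot: [-3.141, -0.001, -0.002]
contact_force: [-0.7, 2.4, 4.6]
opening: 0.0306
```

```bash
python3 -m handwheel '[0,0,-0.01,0,0,0, 0,0,-0.02,0,0,0, 0,0,-0.03,0,0,0, 0,0,-0.03,0,0,0, 0,0,-0.01,0,0,0, 0,0.015,0,0,0,0, -0.003,0.035,0,0,0,0, -0.003,0.035,0,0,0,0, -0.003,0.035,0,0,0,0, -0.003,0.035,0,0,0,0, -0.003,0.035,0,0,0,0, 0,0.028,0,0,0,0, 0,0.015,0,0,0,0, 0,0,0.03,0,0,0, 0,0,0.03,0,0,0, 0,0,0.02,0,0,0, 0,0,0,0,0,0, 0,0,0,0,0,0]' ; python3 look.py scene 113 180 55 a2
```

```text
t: 5.55
tool_pos: [0.4262, -0.3049, 0.0365]
tool_rot: [-3.14, -0.001, 0.002]
contact_force: [-0.5, -0.9, -1.5]
opening: 0.0304
```

View pics/a2.png

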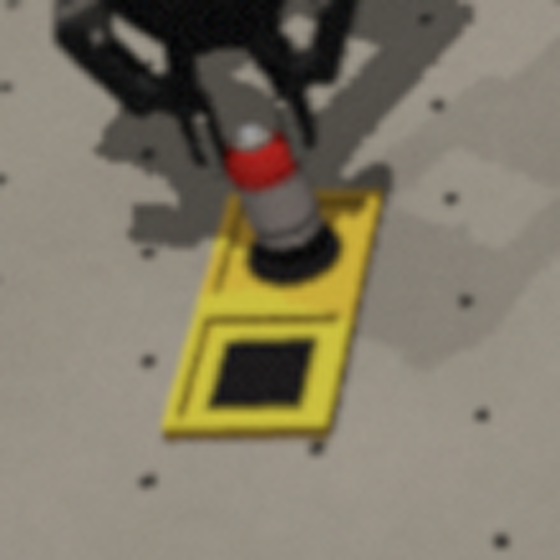

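The objective looks leaned in the grip (nose at crop (250,135), base at (292,240)). I check against the projected vertical.

```bash
python3 - <<'E'
from h import *
for n in("scene","top"):
    K,D,R,t=cal(n); r=cv2.Rodrigues(R)[0]
    q=cv2.projectPoints(np.array([[.426,-.305,.021],[.426,-.305,.081]]),r,t,K,D)[0].reshape(-1,2)
    print(n,q.round(1))
    p,d=optics.get_image(n); X=cloud(n,d); np.savez(f"pics/{n}1.npz",p=p,d=d)
    m=(d>0)&(abs(X[...,0]-.426)<.04)&(abs(X[...,1]+.305)<.04)&(X[...,2]>.016)
    hsv=cv2.cvtColor(p,cv2.COLOR_RGB2HSV); red=((hsv[...,0]<8)|(hsv[...,0]>172))&(hsv[...,1]>130)&m
    print("red",red.sum(),X[red].mean(0).round(4),np.argwhere(red)[:,::-1].mean(0))
    for a in np.arange(.016,.09,.01):
        k=m&(X[...,2]>a)&(X[...,2]<a+.01)&(abs(X[...,1]+.305)<.016); 
        if k.sum(): print(round(a,3),k.sum(),X[k].mean(0).round(4))
E
```

```text
scene [[113.2 169. ]
 [107.3 151. ]]
red 1708 [ 0.4429 -0.3147  0.3276] [70.08079625 59.2412178 ]
0.016 10 [ 0.4393 -0.3047  0.0236]
0.026 36 [ 0.4394 -0.3022  0.0308]
0.036 47 [ 0.4381 -0.3016  0.0411]
0.046 40 [ 0.4393 -0.3037  0.0511]
0.056 42 [ 0.4396 -0.3035  0.061 ]
0.066 67 [ 0.4365 -0.3052  0.0715]
0.076 67 [ 0.4297 -0.306   0.0804]
0.086 9 [ 0.429  -0.3134  0.0895]
top [[368.9 266.5]
 [377.4 268.6]]
red 2261 [ 0.4222 -0.3039  0.381 ] [448.22114109 288.76957099]
0.026 7 [ 0.4361 -0.2943  0.0308]
0.036 7 [ 0.439  -0.298   0.0413]
0.046 9 [ 0.4394 -0.3006  0.0527]
0.056 3 [ 0.439  -0.299   0.0619]
0.066 10 [ 0.4396 -0.3035  0.0719]
0.076 1 [ 0.4363 -0.3004  0.0786]
```

It is upright: the front surface stays at x≈0.439 over its height, and the lean is only perspective. Lower and release.

```bash
python3 -m handwheel '[0,0,0.008,0,0,0, 0,0,0.006,0,0,0, 0,0,0.003,0,0,0, 0,0,0.001,0,0,0, 0,0,0,0,0,0, 0,0,0,0,0,0]'; python3 -m handwheel '[0,0,0,0,0,0, 0,0,0,0,0,0, 0,0,0,0,0,0, 0,0,0,0,0,0, 0,0,0,0,0,0, 0,0,0,0,0,0]' 0
```

```text
t: 6.3
tool_pos: [0.4265, -0.3057, 0.0191]
tool_rot: [3.142, 0.001, 0.0]
contact_force: [0.6, 0.5, -1.2]
opening: 0.0298
t: 6.9
tool_pos: [0.4265, -0.3057, 0.019]
tool_rot: [3.142, 0.0, 0.0]
contact_force: [0.6, 0.1, 0.3]
opening: 0.0853
```

```bash
python3 -m handwheel '[0,0,-0.02,0,0,0, 0,0,-0.035,0,0,0, 0,0,-0.035,0,0,0, 0.015,-0.015,0,0,0,0, 0.029,-0.031,0,0,0,0, 0.029,-0.031,0,0,0,0, 0.029,-0.031,0,0,0,0, 0.029,-0.031,0,0,0,0, 0.029,-0.031,0,0,0,0, 0.029,-0.031,0,0,0,0, 0.029,-0.031,0,0,0,0, 0.015,-0.013,0,0,0,0, 0,0,0,0,0,0, 0,0,0,0,0,0]' 0; python3 look.py scene 235 215 55 a3
```

```text
t: 8.3
tool_pos: [0.6591, -0.0606, 0.1086]
tool_rot: [3.141, 0.001, -0.001]
contact_force: [-0.4, -0.0, 0.3]
opening: 0.0854
```

View pics/a3.png

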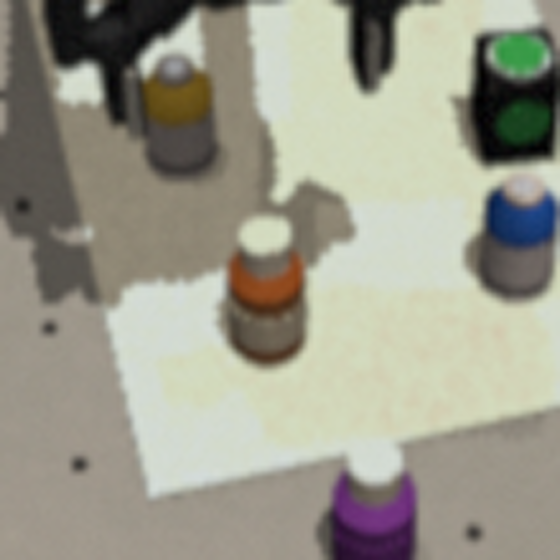

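The amber bottle (267,290) is midway between the finger tips (115,110) and (370,80), and the yellow objective is still standing at (180,120). Descend and grip.

```bash
python3 -m handwheel '[0,0,0.02,0,0,0, 0,0,0.025,0,0,0, 0,0,0.025,0,0,0, 0,0,0.014,0,0,0, 0,0,0.007,0,0,0, 0,0,0,0,0,0, 0,0,0,0,0,0]' 0 30; python3 -m handwheel '[0,0,0,0,0,0, 0,0,0,0,0,0, 0,0,0,0,0,0, 0,0,0,0,0,0, 0,0,0,0,0,0, 0,0,0,0,0,0, 0,0,0,0,0,0, 0,0,0,0,0,0]' 1 30
```

```text
t: 9.05
tool_pos: [0.6602, -0.0611, 0.0193]
tool_rot: [3.141, -0.0, 0.003]
contact_force: [0.6, -0.6, 1.5]
opening: 0.0853
t: 9.85
tool_pos: [0.6608, -0.0603, 0.0207]
tool_rot: [-3.141, -0.001, -0.004]
contact_force: [-2.5, 1.2, 8.0]
opening: 0.0272
```

Opening (27 mm) is lower than expected and the force is 8 N. I lift slightly and look.

```bash
python3 -m handwheel '[0,0,-0.005,0,0,0, 0,0,-0.005,0,0,0, 0,0,-0.01,0,0,0, 0,0,0,0,0,0]'; python3 look.py scene 225 210 45 a4
```

```text
t: 10.25
tool_pos: [0.6603, -0.0609, 0.0396]
tool_rot: [3.141, 0.0, 0.004]
contact_force: [0.1, -0.4, -0.0]
opening: 0.0211
```

View pics/a4.png

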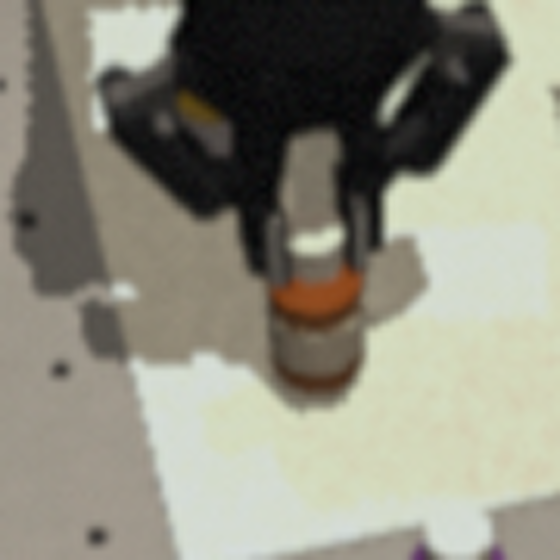

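The fingers slid up off the body onto the cap. At that opening the pads sit farther back, so I have to grip lower. I check by depth whether the bottle stands on the mat.

```bash
cat >oil.py <<'E'
from h import *
p,d=optics.get_image("scene"); X=cloud("scene",d); h=cv2.cvtColor(p,cv2.COLOR_RGB2HSV)
b=(abs(X[...,0]-.66)<.06)&(abs(X[...,1]+.06)<.06)&(d>0)
m=b&(h[...,0]>3)&(h[...,0]<16)&(h[...,1]>150)&(h[...,2]>70)&(X[...,2]>.005)
cap=b&(h[...,1]<50)&(h[...,2]>170)&(X[...,2]>.05)
print("amber",m.sum(),X[m].mean(0).round(4),X[m][:,2].max().round(4),"cap",cap.sum(),X[cap].mean(0).round(4) if cap.any() else "",np.percentile(X[cap][:,2],95) if cap.any() else "")
E
python3 oil.py
```

```text
amber 1506 [ 0.6675 -0.066   0.3563] 0.4166 cap 23 [ 0.6667 -0.0602  0.0856] 0.0873268169870815
```

The cap top is at 0.087, so the bottle is lifted 15 mm. Set it back down and regrip lower.

```bash
python3 -m handwheel '[0,0,0.005,0,0,0, 0,0,0.005,0,0,0, 0,0,0.003,0,0,0, 0,0,0.002,0,0,0, 0,0,0,0,0,0, 0,0,0,0,0,0]' && python3 oil.py
```

```text
t: 10.95
tool_pos: [0.6596, -0.0606, 0.0248]
tool_rot: [-3.141, -0.001, 0.001]
contact_force: [-4.4, 0.8, 11.0]
opening: 0.0208
amber 1263 [ 0.6727 -0.0671  0.3377] 0.4045 cap 21 [ 0.6661 -0.0597  0.0715] 0.07338767194324303
```

Standing (cap 0.072, 11 N contact). Open, lower and regrip.

```bash
python3 -m handwheel '[0,0,-0.001,0,0,0, 0,0,0,0,0,0, 0,0,0,0,0,0, 0,0,0,0,0,0, 0,0,0,0,0,0, 0,0,0,0,0,0, 0,0,0.005,0,0,0, 0,0,0.005,0,0,0, 0,0,0.005,0,0,0, 0,0,0.002,0,0,0, 0,0,0,0,0,0, 0,0,0,0,0,0]' 0 ; python3 look.py scene 228 210 45 a5
```

```text
t: 12.2
tool_pos: [0.6594, -0.0606, 0.007]
tool_rot: [-3.142, -0.0, 0.0]
contact_force: [0.3, -0.3, -0.2]
opening: 0.0858
```

View pics/a5.png

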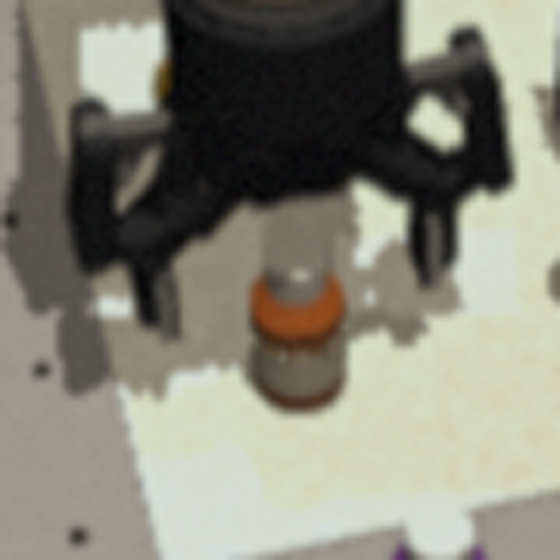

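The bottle stands upright between open fingers (crop (298,345)). Grip.

```bash
python3 -m handwheel '[0,0,0,0,0,0, 0,0,0,0,0,0, 0,0,0,0,0,0, 0,0,0,0,0,0, 0,0,0,0,0,0, 0,0,0,0,0,0, 0,0,0,0,0,0, 0,0,0,0,0,0]' 1 30;  python3 -m handwheel '[0,0,-0.005,0,0,0, 0,0,-0.005,0,0,0, 0,0,-0.01,0,0,0, 0,0,0,0,0,0]'; python3 oil.py
```

```text
t: 13.05
tool_pos: [0.6597, -0.0607, 0.0074]
tool_rot: [3.142, 0.0, 0.001]
contact_force: [0.4, -0.3, 2.7]
opening: 0.0329
t: 13.45
tool_pos: [0.6608, -0.0609, 0.0292]
tool_rot: [3.141, 0.0, 0.005]
contact_force: [0.8, -1.2, -0.1]
opening: 0.0327
amber 1285 [ 0.6729 -0.0659  0.3376] 0.4083 cap 0
```

Opening is 33 mm and stable. Carry to the yellow tray's square mark.

```bash
python3 -m handwheel '[0,0,-0.02,0,0,0, 0,0,-0.03,0,0,0, 0,0,-0.03,0,0,0, 0,0,-0.015,0,0,0, -0.01,0.017,0,0,0,0, -0.0195,0.033,0,0,0,0, -0.0195,0.033,0,0,0,0, -0.0195,0.033,0,0,0,0, -0.0195,0.033,0,0,0,0, -0.0195,0.033,0,0,0,0, -0.0195,0.033,0,0,0,0, -0.0195,0.033,0,0,0,0, -0.0095,0.015,0,0,0,0, 0,0,0,0,0,0, 0,0,0.03,0,0,0, 0,0,0.03,0,0,0, 0,0,0.02,0,0,0, 0,0,0.01,0,0,0, 0,0,0,0,0,0, 0,0,0,0,0,0]' ; python3 look.py scene 113 180 55 a6
```

```text
t: 15.5
tool_pos: [0.5041, -0.3235, 0.0327]
tool_rot: [3.141, 0.001, 0.001]
contact_force: [0.5, -0.1, -0.2]
opening: 0.0325
```

View pics/a6.png

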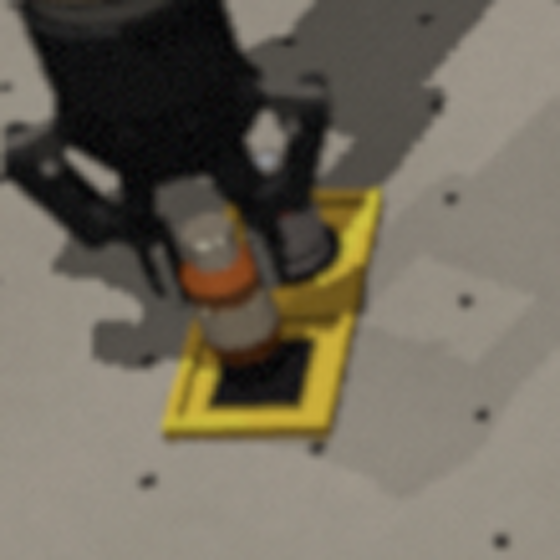

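Bottle is above the square mark (base at (248,350)); red is still standing behind it. Lower and release, then rise.

```bash
python3 -m handwheel '[0,0,0.01,0,0,0, 0,0,0.006,0,0,0, 0,0,0.004,0,0,0, 0,0,0.002,0,0,0, 0,0,0.001,0,0,0, 0,0,0,0,0,0, 0,0,0,0,0,0]'; python3 -m handwheel '[0,0,0,0,0,0]'
```

```text
t: 16.25
tool_pos: [0.5036, -0.3238, 0.0092]
tool_rot: [3.141, 0.0, 0.0]
contact_force: [-0.6, 0.1, -1.3]
opening: 0.0325
t: 16.35
tool_pos: [0.5037, -0.3238, 0.0093]
tool_rot: [3.141, 0.0, 0.001]
contact_force: [-0.4, 1.0, -0.7]
opening: 0.0325
```

```bash
python3 -m handwheel '[0,0,0.0005,0,0,0, 0,0,0,0,0,0, 0,0,0,0,0,0, 0,0,0,0,0,0, 0,0,0,0,0,0, 0,0,-0.02,0,0,0, 0,0,-0.04,0,0,0, 0,0,-0.045,0,0,0, 0.0075,-0.019,0,0,0,0, 0.015,-0.038,0,0,0,0, 0.015,-0.038,0,0,0,0, 0.015,-0.038,0,0,0,0, 0.015,-0.038,0,0,0,0, 0.015,-0.038,0,0,0,0, 0.015,-0.038,0,0,0,0, 0.015,-0.038,0,0,0,0, 0.015,-0.038,0,0,0,0, 0.015,-0.038,0,0,0,0, 0.0075,-0.018,0,0,0,0, 0,0,0,0,0,0]' 0 40; python3 -m handwheel '[0,0,0,0,0,0]'; python3 - <<'E'
from h import *
out=[]
for n,(u,v) in(("scene",(113,180)),("scene",(270,195))):
    p,_=optics.get_image(n); out.append(cv2.resize(p[v-55:v+55,u-55:u+55],(400,400),interpolation=2))
cv2.imwrite("pics/a7.png",np.hstack(out)[:,:,::-1])
E
```

```text
t: 18.35
tool_pos: [0.6538, 0.0574, 0.1134]
tool_rot: [-3.141, -0.005, 0.0]
contact_force: [0.2, -0.3, 0.6]
opening: 0.0851
t: 18.45
tool_pos: [0.6531, 0.0548, 0.1133]
tool_rot: [3.141, 0.001, -0.001]
contact_force: [-0.7, -0.9, -0.1]
opening: 0.0854
```

View pics/a7.png

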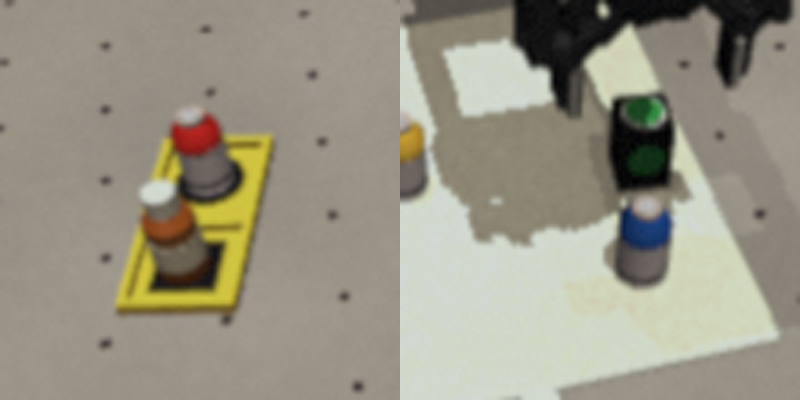

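Red and oil stand upright in the yellow tray, within their marks. Blue (645,240) is under the open fingers. Descend and grip.

```bash
python3 -m handwheel '[0.001,0,0.025,0,0,0, 0,0,0.03,0,0,0, 0,0,0.025,0,0,0, 0,0,0.016,0,0,0, 0,0,0.008,0,0,0, 0,0,0,0,0,0, 0,0,0,0,0,0]' 0 40; python3 -m handwheel '[0,0,0,0,0,0, 0,0,0,0,0,0, 0,0,0,0,0,0, 0,0,0,0,0,0, 0,0,0,0,0,0, 0,0,0,0,0,0, 0,0,0,0,0,0, 0,0,0,0,0,0]' 1 40; python3 -m handwheel '[0,0,-0.005,0,0,0, 0,0,-0.005,0,0,0, 0,0,-0.01,0,0,0, 0,0,0,0,0,0]'
```

```text
t: 19.25
tool_pos: [0.6553, 0.055, 0.0108]
tool_rot: [3.142, -0.0, 0.003]
contact_force: [0.6, -0.7, -0.0]
opening: 0.0852
t: 20.05
tool_pos: [0.6551, 0.0556, 0.0105]
tool_rot: [-3.141, -0.001, -0.002]
contact_force: [-0.7, 1.3, 5.8]
opening: 0.0315
t: 20.45
tool_pos: [0.6553, 0.0552, 0.0311]
tool_rot: [3.141, 0.0, 0.004]
contact_force: [-0.5, 0.8, -2.1]
opening: 0.0318
```

```bash
python3 -m handwheel '[0,0,-0.02,0,0,0, 0,0,-0.03,0,0,0, 0,0,-0.03,0,0,0, 0,0,-0.015,0,0,0, -0.0075,-0.016,0,0,0,0, -0.0157,-0.0325,0,0,0,0, -0.0157,-0.0325,0,0,0,0, -0.0157,-0.0325,0,0,0,0, -0.0157,-0.0325,0,0,0,0, -0.0157,-0.0325,0,0,0,0, -0.0157,-0.0325,0,0,0,0, -0.0157,-0.0325,0,0,0,0, -0.0075,-0.0165,0,0,0,0, 0,0,0,0,0,0, 0,0,0.03,0,0,0, 0,0,0.03,0,0,0, 0,0,0.02,0,0,0, 0,0,0.01,0,0,0, 0,0,0,0,0,0, 0,0,0,0,0,0]' ; python3 look.py scene 368 165 55 a8
```

```text
t: 22.45
tool_pos: [0.5301, 0.3152, 0.0352]
tool_rot: [-3.141, 0.0, -0.002]
contact_force: [0.9, 0.9, -1.5]
opening: 0.032
```

View pics/a8.png

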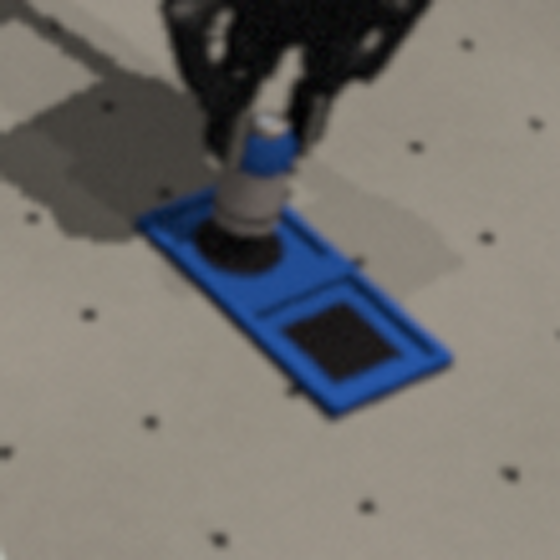

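The blue objective is upright just above the round mark (base (248,222), mark (240,250)). Lower.

```bash
python3 -m handwheel '[0,0,0.01,0,0,0, 0,0,0.006,0,0,0, 0,0,0.004,0,0,0, 0,0,0.002,0,0,0, 0,0,0.001,0,0,0, 0,0,0,0,0,0, 0,0,0,0,0,0]'; python3 -m handwheel '[0,0,0.0005,0,0,0, 0,0,0,0,0,0]'
```

```text
t: 23.2
tool_pos: [0.5296, 0.3155, 0.0117]
tool_rot: [-3.141, -0.0, -0.001]
contact_force: [-0.1, 0.3, -1.7]
opening: 0.032
t: 23.4
tool_pos: [0.5298, 0.3155, 0.0116]
tool_rot: [-3.141, -0.0, -0.001]
contact_force: [-0.6, -0.2, 0.1]
opening: 0.032
```

```bash
python3 -m handwheel '[0,0,0,0,0,0, 0,0,0,0,0,0, 0,0,0,0,0,0, 0,0,0,0,0,0, 0,0,0,0,0,0, 0,0,-0.02,0,0,0, 0,0,-0.04,0,0,0, 0,0,-0.04,0,0,0, 0.003,0.0165,0,0,0,0, 0.006,0.0335,0,0,0,0, 0.006,0.0335,0,0,0,0, 0.006,0.0335,0,0,0,0, 0.006,0.0335,0,0,0,0, 0.006,0.0335,0,0,0,0, 0.006,0.0335,0,0,0,0, 0.004,0.0175,0,0,0,0, 0,0,0,0,0,6, 0,0,0,0,0,0, 0,0,0,0,0,0]' 0; python3 - <<'E'
from h import *
out=[]
p,_=optics.get_image("scene")
for u,v in((368,165),(275,160)): out.append(cv2.resize(p[v-55:v+55,u-55:u+55],(400,400),interpolation=2))
cv2.imwrite("pics/a9.png",np.hstack(out)[:,:,::-1])
E
```

```text
t: 25.3
tool_pos: [0.5721, 0.0803, 0.1106]
tool_rot: [-3.137, 0.161, 0.001]
contact_force: [0.4, 0.5, 0.0]
opening: 0.0853
```

View pics/a9.png

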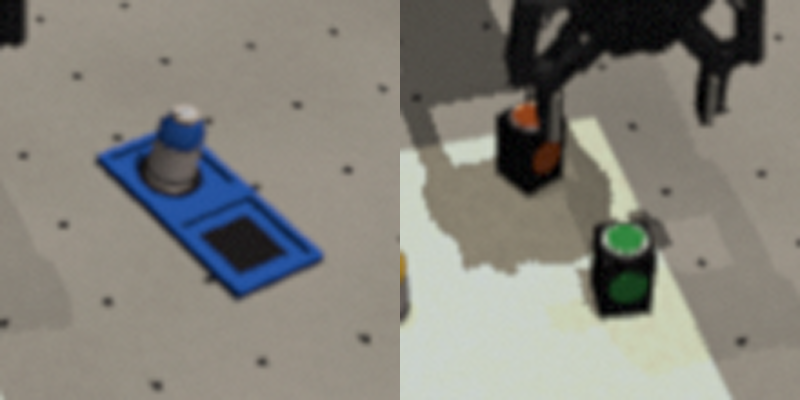

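Blue stands on the round mark. The green cube (625,270) is under the fingers; orange at (530,150) is clear. Descend and grip.

```bash
python3 -m handwheel '[0.001,0,0.025,0,0,0, 0,0,0.03,0,0,0, 0,0,0.025,0,0,0, 0,0,0.014,0,0,0, 0,0,0.007,0,0,0, 0,0,0,0,0,0, 0,0,0,0,0,0]' 0 40; python3 -m handwheel '[0,0,0,0,0,0, 0,0,0,0,0,0, 0,0,0,0,0,0, 0,0,0,0,0,0, 0,0,0,0,0,0, 0,0,0,0,0,0, 0,0,0,0,0,0, 0,0,0,0,0,0]' 1 40; python3 -m handwheel '[0,0,-0.005,0,0,0, 0,0,-0.005,0,0,0, 0,0,-0.01,0,0,0, 0,0,0,0,0,0]'
```

```text
t: 26.05
tool_pos: [0.5745, 0.0804, 0.0113]
tool_rot: [-3.137, 0.163, -0.003]
contact_force: [0.5, 1.2, 0.6]
opening: 0.0852
t: 26.85
tool_pos: [0.5742, 0.0803, 0.0108]
tool_rot: [-3.137, 0.164, -0.002]
contact_force: [0.2, 1.1, 5.5]
opening: 0.0352
t: 27.25
tool_pos: [0.5745, 0.0802, 0.0316]
tool_rot: [-3.137, 0.164, -0.004]
contact_force: [0.7, -0.1, -0.6]
opening: 0.0349
```

```bash
python3 -m handwheel '[0,0,-0.03,0,0,0, 0,0,-0.035,0,0,0, 0,0,-0.035,0,0,0, 0,0,0,0,0,-6, 0.002,-0.0165,0,0,0,0, 0.0045,-0.0335,0,0,0,0, 0.0045,-0.0335,0,0,0,0, 0.0045,-0.0335,0,0,0,0, 0.0045,-0.0335,0,0,0,0, 0.0045,-0.0335,0,0,0,0, 0.0045,-0.0335,0,0,0,0, 0.0045,-0.0365,0,0,0,0, 0,0,0,0,0,-6.5, 0,0,0,0,0,-6.5, 0,0,0,0,0,0, 0,0,0.03,0,0,0, 0,0,0.035,0,0,0, 0,0,0.025,0,0,0, 0,0,0,0,0,0, 0,0,0,0,0,0]' ; python3 look.py scene 368 165 55 b1
```

```text
t: 29.25
tool_pos: [0.6063, 0.3342, 0.0394]
tool_rot: [3.121, 0.353, -0.003]
contact_force: [0.5, -0.4, -0.9]
opening: 0.0346
```

View pics/b1.png

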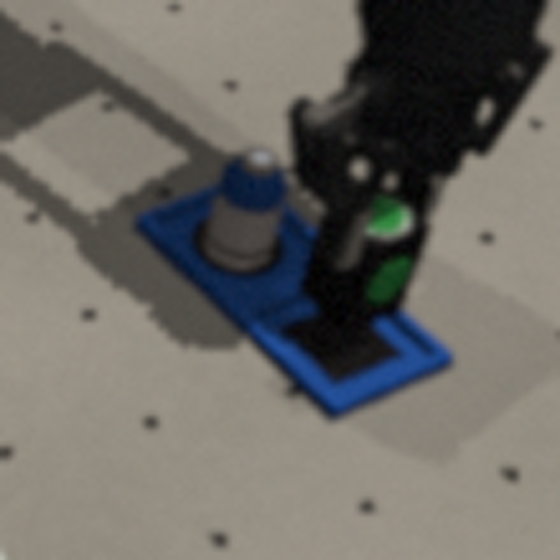

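The cube is squared to the tray above the square mark, base near (355,320). Lower.

```bash
python3 -m handwheel '[0,0,0.012,0,0,0, 0,0,0.008,0,0,0, 0,0,0.004,0,0,0, 0,0,0.002,0,0,0, 0,0,0.001,0,0,0, 0,0,0,0,0,0, 0,0,0,0,0,0]'; python3 -m handwheel '[0,0,0.0005,0,0,0, 0,0,0,0,0,0]'
```

```text
t: 30.0
tool_pos: [0.6071, 0.3343, 0.0134]
tool_rot: [-3.121, -0.356, -0.001]
contact_force: [-0.4, -0.3, -1.5]
opening: 0.0355
t: 30.2
tool_pos: [0.607, 0.3343, 0.0127]
tool_rot: [-3.121, -0.356, -0.0]
contact_force: [0.7, -0.0, -0.8]
opening: 0.0351
```

Another 1 mm, release, rise, then move back out of the top camera's view of the trays.

```bash
python3 -m handwheel '[0,0,0.001,0,0,0, 0,0,0,0,0,0]'; python3 -m handwheel '[0,0,0,0,0,0, 0,0,0,0,0,0, 0,0,0,0,0,0, 0,0,0,0,0,0, 0,0,0,0,0,0, 0,0,-0.02,0,0,0, 0,0,-0.04,0,0,0, 0,0,-0.05,0,0,0, 0,0,-0.05,0,0,0, -0.01,0.04,0,0,0,0, -0.01,0.04,0,0,0,0, -0.01,0.04,0,0,0,0, -0.01,0.04,0,0,0,0, -0.01,0.04,0,0,0,0, -0.01,0.04,0,0,0,0, 0,0,0,0,0,0, 0,0,0,0,0,0]' 0; python3 - <<'E'
from h import *
T={"b":(np.array([.567,.3247]),np.radians(103.1)),"y":(np.array([.4643,-.3146]),np.radians(76.8))}
p,d=optics.get_image("top");s,ds=optics.get_image("scene")
X=np.r_[cloud("top",d).reshape(-1,3)[d.ravel()>0],cloud("scene",ds).reshape(-1,3)[ds.ravel()>0]]
XT=cloud("top",d).reshape(-1,3)[d.ravel()>0]
for k,t,yy,h in(("red","y",.04,.063),("oil","y",-.04,.073),("blue","b",.04,.063),("green","b",-.04,.059)):
    c,a=T[t]; L=(XT[:,:2]-c)@np.array([[np.cos(a),-np.sin(a)],[np.sin(a),np.cos(a)]])
    m=(abs(L[:,0])<.035)&(abs(L[:,1]-yy)<.035)&(XT[:,2]>h-.012)&(XT[:,2]<h+.03)
    print(k,m.sum(),"tray xy",L[m].mean(0).round(4),"ztop",np.percentile(XT[m][:,2],90).round(4),"want",h)
for k,(x,y),h in(("yellow",(.5431,-.0744),.062),("orange",(.4394,.0557),.058)):
    m=(abs(XT[:,0]-x)<.04)&(abs(XT[:,1]-y)<.04)&(XT[:,2]>h-.012)&(XT[:,2]<h+.02)
    print(k,m.sum(),"shift",(XT[m][:,:2].mean(0)-(x,y)).round(4))
cv2.imwrite("pics/b2.png",np.hstack([cv2.resize(i,(400,300),interpolation=3) for i in(p,s)])[:,:,::-1])
E
```

```text
t: 30.4
tool_pos: [0.6071, 0.3344, 0.0119]
tool_rot: [-3.121, -0.356, -0.001]
contact_force: [-0.9, -0.0, 0.9]
opening: 0.035
t: 32.1
tool_pos: [0.6025, 0.0863, 0.1717]
tool_rot: [-3.121, -0.353, -0.0]
contact_force: [0.7, 0.3, 0.1]
opening: 0.0856
red 134 tray xy [0.0026 0.0409] ztop 0.0641 want 0.063
oil 77 tray xy [-0.0004 -0.0392] ztop 0.0762 want 0.073
blue 60 tray xy [0.003  0.0373] ztop 0.0648 want 0.063
green 234 tray xy [-0.0021 -0.0393] ztop 0.0618 want 0.059
yellow 124 shift [0.0004 0.0005]
orange 90 shift [ 0.0008 -0.0107]
```

View pics/b2.png

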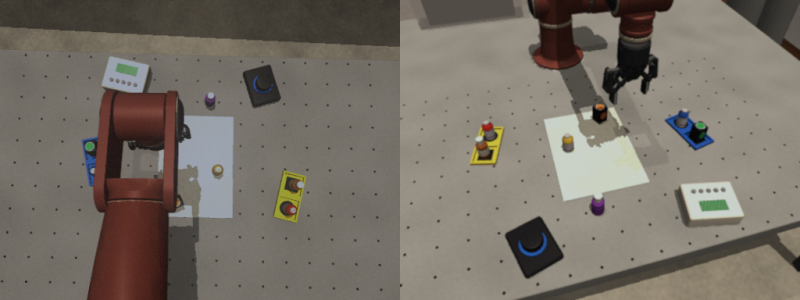

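All four kit items stand near their marks. Orange's 10.7 mm "shift" comes from the arm hiding part of it in the top view; in the scene view it sits at the same pixel as at the start, (600,113) in this picture. Hand in.

```bash
python3 -c "
from station import ctrl
print(ctrl.finish_job())"
```

```text
the job is handed in; nothing more can be done
None
```

I made up both kits and handed the job in at about t = 32 s. The blue objective and green-window cube are in the blue tray, and the red objective and amber oil bottle are in the yellow tray.

- **Placing:** In the last depth check each of the four was within about 3 mm of its mark centre along both tray axes. Measured top heights were 1–3 mm above nominal, which I put down to depth noise. I lowered each to within about 1 mm of floor height by the tool reading. All four looked upright in the last pictures.
- **Left-behind things:** The yellow objective moved less than 1 mm. The orange cube's top-view reading disagreed, showing an 11 mm shift. The arm hid more than half of it in that view. In the scene view it stood at its starting pixel, so I take it as unmoved, but I did not measure it again from above.
- **Mishap:** My first grip on the oil bottle was too high. The fingers slid up onto the cap and lifted the bottle about 15 mm by it. I lowered it back onto the mat upright, gripped it lower, and the second grip held.

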